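Set the stop collar and fold the magnifier down onto it

ROBOT

A 6-joint arm with a two-finger parallel gripper is mounted at the origin on the work surface. World frame = base frame: x ahead of the robot, y to its left, z up, the work surface at z = 0. Lengths are in m, angles in rad, forces in N, time in s.
With the tool pointing down it reaches from about 0.3 to 0.875 m from the base axis. Payload 6.4 kg.
Tool frame: the origin (TCP) lies midway between the tips of the shut fingers; the grasp point (between the pads) lies 19 mm behind it; x points along the fingers, y is the direction in which the jaws open and shut, and the axes are right-handed (so a half turn about x gives the same grasp; the last joint's range is limited). The gripper opens to 85 mm and grips with 20 to 120 N. Pads are 22 mm wide; open, the fingers measure 114 mm over their backs; the gripper's body (76 mm by 85 mm) begins 54 mm behind the grasp point. The pads swing forward as they close: fully open they stand 13 mm farther back than shut.
Start: joints at [0.955, 0.181, 1.607, -0, 1.354, -0.206], TCP at [0.229, 0.527, 0.231] pointing down, gripper open.
Joint ranges: [-2.99, 2.99], [-0.89, 2.07], [0.3, 2.58], [-1.14, 4.28], [0, 2.63], [-3.12, 3.12]. Speed limits (rad/s): [2.57, 2.57, 3.01, 3.14, 3.14, 3.14].

INTERFACE

Orientations are given as a unit quaternion [w, x, y, z].
In Python, from bench import ctrl gives the robot as it stands.
- The arm moves only by the tool step_arm, never from a script. Its argument "motion" is a list of rows, each a list of 7 numbers: the shift along the tool's x, y, z in mm, then the turn, a rotation vector about the tool's x, y, z in degrees, then the closure in counts, from 0 (fully open) to 255 (shut). In form: [[tx, ty, tz, rx, ry, rz, hand], ...]. A call has 1 to 10 rows; each row is the pose to reach, as a shift and turn from the pose commanded when the call began, along the tool's axes at that moment; what a row does not reach only later rows make up. A row lasts 1/8 s, in which the tool goes at most 62.5 mm and 10.7 degrees, less where a joint would pass 70% of its speed; a pose out of reach is approached as far as the arm can. A call with a gripper value outside its range is refused whole. The fingers move at their own pace and stop on an object; the grip force is fixed at half the most. Time passes only in rows, so rows that repeat a pose let the fingers close. It gives the time, the measured TCP pose, the force and the opening at its end, in the units of the state.
- ctrl.get_obs(): the state, without advancing time (a new reading comes with each control period).
- ctrl.camera(name): name is "scene" or "top" or "wrist"; returns (picture, depth): 420x560x3 uint8, red, green, blue; 420x560 float32, m along the optical axis (not along the pixel's ray), 0 where there is no reading.
- ctrl.camera_info(name): a dict with "fx", "fy", "cx", "cy" (pixels), "T" (4x4, takes a point from camera to world coordinates); the wrist camera has in their place "hand_eye" (4x4, takes a point from camera to tool coordinates, whose origin is the TCP and whose axes are the tool frame's). Camera axes: x right, y down, z forward; pixel columns grow to the right and rows downward; lengths in m; the calibration is good to about 2 mm. A picture is of the moment at which its call begins: read the wrist's pose just before it. camera_info takes no time and is no camera call.
- ctrl.hand_in(): hands the job in, once; it reports no verdict.
The state is a dict: "time_s": time; "q": joint angles; "dq": joint speeds; "joint_efforts": joint torques, N m; "eef_pos": TCP position; "eef_rot": TCP orientation; "wrist_force": force on the tool from outside, world axes, zero at the start; "torque": the same for the moment, N m; "opening": opening from 0.0 (shut) to 1.0 (fully open).
Only numpy, scipy, OpenCV 4.12 (cv2) and the standard library are available. Lean on these libraries where they do the work, as an engineer would, in place of code of your own. Each camera call takes 0.05 s, during which the arm holds its last target. There are 200 camera calls.

TASK

Set up the folding magnifier for a battery change: spin the knurled collar down its threaded post until its top face stands 60 mm above the table, give or take a millimetre and a half, and let go of it. Then fold the upright lens down until its forked foot rests on the collar with no gap, seating it with only a light press, without shoving the stand or disturbing anything else.

Things in the scene. Friction and masses are not known exactly. Their poses are not given: they have to be found in the camera images.
- stand: Loose aluminium magnifier stand, 1.3 kg, rubber feet. Base plate 190 x 100 mm, top 14 mm above the table. Origin: centre of the underside; z up. A threaded steel post, 12 mm thick, top at 77 mm, stands 65 mm along -x (the end nearer the robot); hinge cheeks, 50 mm wide overall, tops at 74 mm, stand 65 mm along +x.
- collar: Knurled steel collar on the post, 36 mm across, 14 mm tall. Origin: middle of its top face; z up; turns with it. Starts with that face 67 to 73 mm above the table. Right-hand thread, 24 mm per full turn: clockwise from above sends it down; turning takes 0.035 N m and it stays where it is left. Gripped and turned, it travels along the post, so the hand must go with it.
- lens: Hinged lens, 0.14 kg, aluminium frame 8 mm thick. Origin: on the hinge axis, mid-thickness, 64 mm above the table. -x points from hinge to fork, y along the hinge, z out of the upper face (the back when raised). Starts with -x 66 to 86 degrees above level, pointing up and towards the post. Stiff hinge: stays where left, moves with 0.3 to 1.5 N at the bar.
- lens_bar (a point): On the lens: middle of the upper face of a flat bar 30 mm wide, reaching 101 to 119 mm from the hinge, between the round rim (80 mm across, centred 64 mm from the hinge, flush with the bar) and the fork. The place to push the lens down; axes as lens.
- fork_foot (a point): On the lens: midway between the two fork prongs (117 to 143 mm from the hinge, each 7.5 mm wide, 15 mm apart), on their underside plane, 130 mm from the hinge. Folded down, the prongs straddle the post and land on the collar's top face; level when that face is 60 mm above the table.
- aid: Loose grey hearing aid, 40 x 20 x 10 mm, lying on the base plate under where the lens comes down; stays there. Origin: centre of its underside.
- drawer_pull (a point): Middle of the pull of the drawer of the white battery tray (120 x 100 x 48 mm, on the robot's left of the stand; fixed, its drawer slides); to be left alone.
- jar: Loose grey drying jar, 76 mm across, 68 mm tall; origin at the centre of its underside; to be left alone.
- tumbler: Loose glass tumbler, 72 mm across, 95 mm tall; origin at the centre of its underside; to be left alone.
- tweezers: Loose steel tweezers, about 115 mm long, 8 mm tall, lying beside the stand on the robot's right; origin under their middle; to be left alone.
- glasses_case: Loose spectacle case, 160 x 62 x 41 mm, beyond the stand; origin at the centre of its underside; to be left alone.

How it is judged:
On the way, in this order (a step that is already met when the one before it is completed fails the run):
1. the collar stands with its top 58.5 to 61.5 mm above the table, let go, the lens still raised (height (world z) of collar between 0.0585 and 0.0615 m and contact force between the fingers and collar below 0.3 N and z of fork_foot in the frame of stand above 0.09 m), for 0.2 s.
2. the fork rests on the collar, which is still at its height (height (world z) of collar between 0.0585 and 0.0615 m and z of fork_foot in the frame of collar between -0.0015 and 0.0015 m and contact force between lens and collar above 0.2 N), for 0.2 s.
At the end, for the whole second after the job is handed in: The collar's top face is 58.5 to 61.5 mm above the table, the fork lies on that face, touching it (over 0.2 N, heights within 1.5 mm), lens and collar are at rest, the stand is upright and no more than 15 mm from where it stood, and the robot touches nothing (all of step 2 and angular speed of each of lens, collar below 0.05 rad/s and distance of stand from where it was at the start of the episode below 0.015 m and angle between stand's own z axis and vertical below 0.03 rad and contact force between each of the fingers, the arm and anything else below 0.1 N).
It fails at once if the stand is shoved more than 15 mm, lifted or tipped (distance of stand from where it was at the start of the episode above 0.015 m or angle between stand's own z axis and vertical above 0.08 rad).
It fails at once if the lens is rammed onto the collar with more than 15 N (contact force between lens and collar above 15 N).
It fails at once if the hearing aid, jar, tumbler, tweezers, spectacle case or tray drawer is disturbed (moved over 25 mm) (distance of any of aid, jar, tumbler, tweezers, glasses_case from where it was at the start of the episode above 0.025 m or distance of drawer_pull from where it was at the start of the episode above 0.02 m).
It also fails if it takes over 72 s, if anything falls off the work surface, if the arm or the gripper's body presses on something with over 40 N, if the wrist force passes 120 N, or if a joint passes its speed limit or range.

## Working session

There is one attempt and no reset: what is moved stays moved. The work goes in short steps, Python scripts to look and compute and a tool call to move; the robot and the scene stay as the last step left them, time stands still between calls to the robot, and variables do not carry over. Pictures are saved under pics/ and viewed, about 8 in all and at most 12, crops included, and the job is handed in when it is done.

Besides the shell and the picture viewer there is one more tool, called after "Request:" as a command line: name --pt "numbers of a row" for each row, then --argument value for the rest. step_arm: Moves the arm, as the interface text tells. Its arguments: {"type":"object","properties":{"motion":{"type":"array","items":{"type":"array","items":{"type":"number"}}}},"required":["motion"]}

```bash
mkdir -p pics; ls
cat > h.py <<'E'
import numpy as np, cv2
from bench import ctrl
def snap(n):
    p,d=ctrl.camera(n); return p,d,ctrl.camera_info(n)
def T_of(i,o=None):
    if 'T' in i: return np.array(i['T'])
    from scipy.spatial.transform import Rotation as R
    w,x,y,z=o['eef_rot']; M=np.eye(4); M[:3,:3]=R.from_quat([x,y,z,w]).as_matrix(); M[:3,3]=o['eef_pos']
    return M@np.array(i['hand_eye'])
def cloud(d,i,T):
    v,u=np.mgrid[:d.shape[0],:d.shape[1]]
    P=np.stack([(u-i['cx'])/i['fx']*d,(v-i['cy'])/i['fy']*d,d],-1)
    W=P@T[:3,:3].T+T[:3,3]; W[d==0]=np.nan; return W
E
python3 - <<'E'
from h import *
o=ctrl.get_obs(); print(o)
for n in('scene','top'):
    p,d,i=snap(n); print(i); cv2.imwrite(f'pics/{n}0.png',p[:,:,::-1]); np.savez(f'{n}0.npz',p=p,d=d)
E
```

```text
pics
{'time_s': 0.0, 'q': array([ 9.54697934e-01,  1.81544812e-01,  1.60799122e+00, -1.10171314e-05,
        1.35378964e+00, -2.06300304e-01]), 'dq': array([ 0.00077621, -0.00153083,  0.00043791, -0.00082175,  0.00090476,
        0.00063274]), 'joint_efforts': array([-2.17205605e-03, -4.44875550e+01, -3.51330113e+01, -5.38386994e-04,
        9.46302986e-03,  1.31939950e-05]), 'eef_pos': array([0.22876126, 0.52694438, 0.23039014]), 'eef_rot': array([ 0.69207368,  0.14330979,  0.69255652, -0.14443611]), 'wrist_force': array([ 0.5792108 ,  0.36246004, -0.77608207]), 'torque': array([-0.01929226, -0.06755587, -0.01043781]), 'opening': 0.9993626919515417}
{'fx': 488.5150279719909, 'fy': 488.5150279719909, 'cx': 288.56961153129697, 'cy': 212.13082329656282, 'T': array([[-0.72334687,  0.45645443, -0.51809136,  1.27819002],
       [ 0.69047863,  0.48135489, -0.53994142,  0.67109532],
       [ 0.00292715, -0.74829595, -0.66335858,  0.9396377 ],
       [ 0.        ,  0.        ,  0.        ,  1.        ]])}
{'fx': 525.3717030654643, 'fy': 525.3717030654643, 'cx': 283.5743403718878, 'cy': 205.2294569201812, 'T': array([[-0.01681403, -0.98126449,  0.19193044,  0.36848074],
       [-0.99931427,  0.02282577,  0.0291544 , -0.02844681],
       [-0.03298914, -0.19130862, -0.9809754 ,  1.19276711],
       [ 0.        ,  0.        ,  0.        ,  1.        ]])}
```

View pics/top0.png

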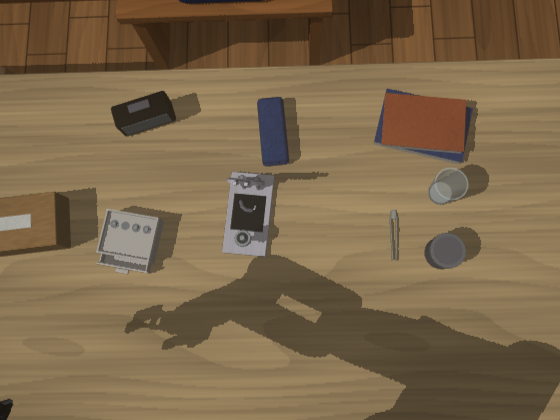

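View pics/scene0.png

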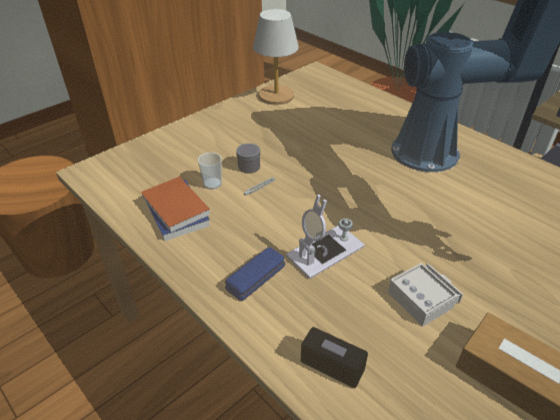

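Top view: stand plate spans about (224–274, 172–256), with the collar at (242,238) and the hinge at (246,182). The tray is at (130,240), the tweezers at (394,235) and the case at (273,130). Scene view: raised lens at (314,225), collar at (345,228).

Run:
```python
from h import *
for n in('top','scene'):
    z=np.load(n+'0.npz');d=z['d'];p=z['p'];i=ctrl.camera_info(n);T=T_of(i);W=cloud(d,i,T)
    X,Y,Z=W[...,0],W[...,1],W[...,2]
    box=(X>.33)&(X<.62)&(Y>-.06)&(Y<.16)
    tb=np.nanmedian(Z[box&(Z<.006)&(Z>-.01)]);print(n,'table',tb)
    m=box&(Z>.010)&(Z<.018)
    if n=='top': m&=(np.arange(560)[None]>210)&(np.arange(560)[None]<290)&(np.arange(420)[:,None]>165)&(np.arange(420)[:,None]<265)
    print('plate rect',cv2.minAreaRect(W[m][:,:2].astype(np.float32)*1000))
    for lo,hi in((.03,.06),(.06,.066),(.066,.07),(.07,.076),(.076,.082),(.085,.12),(.12,.15),(.15,.2),(.2,.25)):
        k=box&(Z>lo)&(Z<hi)
        for side,kk in(('near',k&(X<.44)),('far',k&(X>=.44))):
            if kk.sum()>2: print(lo,side,kk.sum(),W[kk].mean(0).round(4),W[kk].min(0).round(3),W[kk].max(0).round(3))
p=np.load('top0.npz')['p'];cv2.imwrite('pics/c1.png',cv2.resize(p[160:265,205:300,::-1],None,fx=5.5,fy=5.5,interpolation=2))
```

```text
top table -0.0003769444715966408
plate rect ((556.595703125, 91.44772338867188), (100.17328643798828, 137.07740783691406), 83.46703338623047)
0.06 far 8 [0.5118 0.0879 0.0637] [0.501 0.079 0.061] [0.527 0.108 0.065]
0.066 far 73 [0.5174 0.0948 0.0684] [0.501 0.079 0.066] [0.536 0.114 0.07 ]
0.07 far 117 [0.5185 0.0967 0.0721] [0.502 0.078 0.07 ] [0.533 0.113 0.076]
0.076 far 15 [0.5182 0.0959 0.0777] [0.515 0.091 0.076] [0.522 0.099 0.081]
0.12 far 11 [0.6183 0.0506 0.144 ] [0.616 0.045 0.132] [0.62  0.056 0.15 ]
0.15 far 74 [0.6149 0.0759 0.1727] [0.603 0.054 0.151] [0.62  0.106 0.2  ]
0.2 far 26 [0.6083 0.0863 0.2019] [0.604 0.071 0.2  ] [0.613 0.099 0.203]
scene table -0.0008651295744215304
plate rect ((555.2197875976562, 96.6444091796875), (102.00310516357422, 128.99363708496094), 87.65896606445312)
0.03 far 22 [0.5253 0.1004 0.0441] [0.519 0.088 0.033] [0.537 0.114 0.059]
0.06 far 22 [0.5317 0.1044 0.0627] [0.516 0.09  0.06 ] [0.539 0.116 0.066]
0.066 far 45 [0.5248 0.0991 0.0684] [0.508 0.079 0.066] [0.537 0.116 0.07 ]
0.07 far 57 [0.522  0.0979 0.0719] [0.505 0.08  0.07 ] [0.541 0.114 0.076]
0.076 far 6 [0.5236 0.0972 0.0775] [0.516 0.094 0.076] [0.533 0.103 0.078]
0.15 far 91 [0.6151 0.0853 0.186 ] [0.604 0.058 0.153] [0.62  0.101 0.199]
0.2 far 9 [0.6123 0.0882 0.2016] [0.609 0.073 0.2  ] [0.615 0.101 0.203]
```

View pics/c1.png

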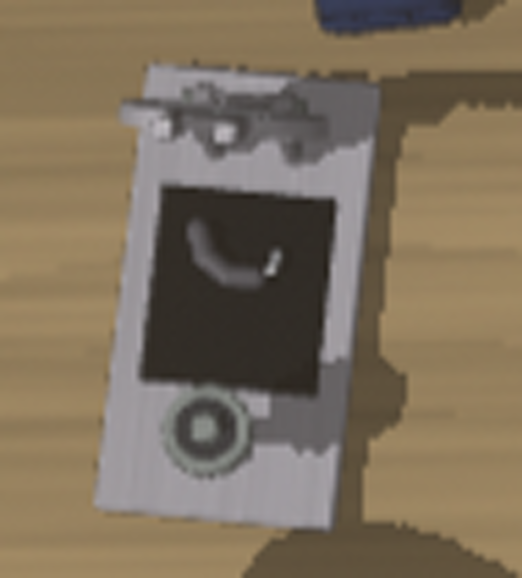

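The crop shows the collar ring centred at (208,430), the aid as a grey curve at (235,255), and the lens edge-on along the hinge end at y≈125.

```bash
cat >> h.py <<'E'
from scipy.spatial.transform import Rotation as R
def rot(o):
    w,x,y,z=o['eef_rot']; return R.from_quat([x,y,z,w])
def goal(o,pos,yaw):
    """tool x down, tool y at angle yaw in world: shift mm & rotvec deg in tool frame"""
    r=rot(o); c,s=np.cos(yaw),np.sin(yaw)
    G=R.from_matrix(np.array([[0,0,-1],[c,s,0],np.cross([0,0,-1],[c,s,0])]).T)
    return r.inv().apply(np.array(pos)-o['eef_pos'])*1000,(r.inv()*G).as_rotvec(degrees=True)
def show(o):
    y=rot(o).as_matrix(); print('t',o['time_s'],'pos',np.round(o['eef_pos'],4),'xaxis',y[:,0].round(4),'yaw y',np.degrees(np.arctan2(y[1,1],y[0,1])).round(2),'F',np.round(o['wrist_force'],1),'q',np.round(o['q'],3),'op',round(o['opening'],3))
E
python3 - <<'E'
from h import *
o=ctrl.get_obs();show(o);print(ctrl.camera_info('wrist'))
y=rot(o).as_matrix();
yw=np.arctan2(y[1,1],y[0,1])
for a in(0,60,-60):print(a,goal(o,[.50,.097,.23],yw+np.radians(a)))
E
```

```text
t 0.1 pos [0.2288 0.527  0.2305] xaxis [-0.001  -0.0013 -1.    ] yaw y 66.52 F [-1.   0.6 -0.2] q [ 0.955  0.181  1.608  0.     1.354 -0.206] op 1.0
{'fx': 321.1171239360968, 'fy': 321.1171239360968, 'cx': 277.38862180776874, 'cy': 202.0662027537391, 'hand_eye': array([[-1.59717316e-03, -2.67650403e-01,  9.63514769e-01,
        -1.42309605e-01],
       [ 9.99998647e-01, -8.07068678e-04,  1.43345882e-03,
        -8.57461745e-05],
       [ 3.93956762e-04,  9.63515755e-01,  2.67651330e-01,
        -6.84221749e-02],
       [ 0.00000000e+00,  0.00000000e+00,  0.00000000e+00,
         1.00000000e+00]])}
0 (array([   0.77525065, -286.30362154,  420.07943818]), array([-1.59181761e-05, -2.02207107e-02,  9.02089076e-02]))
60 (array([   0.77525065, -286.30362154,  420.07943818]), array([-60.00000241,  -0.06557143,   0.07122289]))
-60 (array([   0.77525065, -286.30362154,  420.07943818]), array([5.99999706e+01, 2.88951165e-02, 9.23979659e-02]))
```

Request:
step_arm --pt "0 -32 47 -2.6 0 0 0" --pt "0 -64 93 -5.2 0 0 0" --pt "0 -95 140 -7.8 0 0 0" --pt "0 -127 187 -10.4 0 0 0" --pt "0 -159 233 -13 0 0 0" --pt "0 -191 280 -15.6 0 0 0" --pt "0 -223 327 -18.2 0 0 0" --pt "0 -255 373 -20.8 0 0 0" --pt "1 -286 420 -23.5 0 0 0" --pt "1 -286 420 -23.5 0 0 0"

```text
time_s: 1.35
eef_pos: [0.5017, 0.0945, 0.2298]
eef_rot: [0.707, 0.001, 0.707, -0.002]
wrist_force: [-1.2, 0.6, 0.5]
opening: 1.0
```

Run:
```python
from h import *
o=ctrl.get_obs();show(o)
p,d,i=snap('wrist');o=ctrl.get_obs();T=T_of(i,o);W=cloud(d,i,T);np.savez('w1.npz',p=p,d=d,T=T)
cv2.imwrite('pics/w1.png',p[:,:,::-1])
X,Y,Z=W[...,0],W[...,1],W[...,2]
nb=np.hypot(X-.519,Y-.096)<.03
h,e=np.histogram(Z[nb],bins=np.arange(.01,.09,.002));print(h,e[:2])
```

```text
t 1.35 pos [0.5017 0.0945 0.2298] xaxis [-4.e-04 -7.e-04 -1.e+00] yaw y 89.74 F [-1.2  0.6  0.5] q [-4.600e-02  3.700e-02  1.768e+00 -1.000e-03  1.337e+00 -1.612e+00] op 1.0
[ 11 719 368  18   5   0   0   0   0   0   0   0   0   0   0   0   0   0
   0   0   0   0   0   2   8  13  18  23  27 140 662  57  32  70   2   0
   0   0   0] [0.01  0.012]
```

View pics/w1.png

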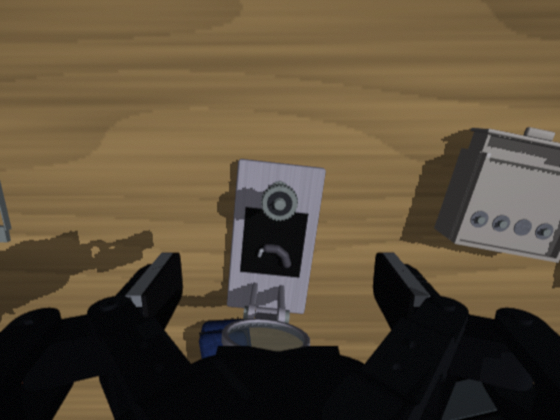

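Wrist view (its bottom is the far side): collar ring at (280,202), post in its middle, lens rim at (265,340), tray at right.

```bash
cat >> h.py <<'E'
def collar(d,T,i,c=(.519,.096)):
    W=cloud(d,i,T);X,Y,Z=W[...,0],W[...,1],W[...,2]
    for _ in range(5):
        r=np.hypot(X-c[0],Y-c[1])
        m=(r<.021)&(Z>.05)&(r>.0075)
        zt=np.median(Z[m]); k=m&(abs(Z-zt)<.0022)
        hull=cv2.convexHull(W[k][:,:2].astype(np.float32)*1000)
        (cx,cy),rad=cv2.minEnclosingCircle(hull); c=(cx/1000,cy/1000)
    r=np.hypot(X-c[0],Y-c[1])
    ring=(r>.009)&(r<.0155)&(abs(Z-zt)<.004); post=(r<.004)&(Z>zt-.002); pl=(r<.05)&(abs(Z-.014)<.004)
    print('centre',np.round(c,4),'rad',rad,'ring',np.median(Z[ring]).round(5),Z[ring].std().round(5),'post',np.median(Z[post]).round(5),'plate',np.median(Z[pl]).round(5),'counts',ring.sum(),post.sum(),pl.sum())
E
python3 - <<'E'
from h import *
z=np.load('w1.npz');i=ctrl.camera_info('wrist');collar(z['d'],z['T'],i)
W=cloud(z['d'],i,z['T'])
m=(abs(W[...,2]-.014)<.003)&(abs(W[...,0]-.58)<.13)&(abs(W[...,1]-.09)<.08)
print(cv2.minAreaRect(W[m][:,:2].astype(np.float32)*1000))
zt=np.load('top0.npz');it=ctrl.camera_info('top');collar(zt['d'],T_of(it),it)
E
```

```text
centre [0.5175 0.0988] rad 18.173297882080078 ring 0.07089 0.00068 post 0.07679 plate 0.01375 counts 508 53 3877
((595.9188232421875, 81.82476043701172), (117.05813598632812, 220.8264923095703), 82.76107788085938)
centre [0.5181 0.0961] rad 17.717227935791016 ring 0.07097 0.00188 post 0.07752 plate 0.01381 counts 94 12 985
```

Run:
```python
from h import *
o=ctrl.get_obs();print(goal(o,[.5177,.0975,.13],np.radians(150)))
```

```text
(array([99.66094259,  1.20134422, 17.22972083]), array([-6.01922024e+01, -6.42119865e-02, -5.19166327e-02]))
```

Request:
step_arm --pt "15 0 5 -10 0 0 0" --pt "35 1 11 -20 0 0 0" --pt "55 1 17 -30 0 0 0" --pt "75 1 17 -40 0 0 0" --pt "90 1 17 -50 0 0 0" --pt "100 1 17 -60.2 0 0 0" --pt "100 1 17 -60.2 0 0 0" --pt "100 1 17 -60.2 0 0 0"

```text
time_s: 2.4
eef_pos: [0.5172, 0.0996, 0.1307]
eef_rot: [0.612, -0.354, 0.612, 0.354]
wrist_force: [0.4, 0.4, 0.3]
opening: 0.997
```

Run:
```python
from h import *
p,d,i=snap('wrist');o=ctrl.get_obs();show(o);T=T_of(i,o);np.savez('w2.npz',p=p,d=d,T=T)
cv2.imwrite('pics/w2.png',p[:,:,::-1])
collar(d,T,i,(.5177,.0975))
print(goal(o,[.5177,.0975,.042],np.radians(150)))
```

```text
t 2.45 pos [0.5175 0.0994 0.1309] xaxis [ 9.e-04  1.e-04 -1.e+00] yaw y 150.1 F [-0.2  0.2 -0.4] q [-0.036  0.189  1.816  0.     1.136 -2.656] op 1.0
centre [0.5092 0.0843] rad 20.986988067626953 ring 0.21924 0.00238 post nan plate 0.01407 counts 1504 0 5720
(array([88.91846146, -1.07617888, -1.56522991]), array([0.10444753, 0.02871918, 0.04065037]))
  return _methods._mean(a, axis=axis, dtype=dtype,
  ret = ret.dtype.type(ret / rcount)
```

View pics/w2.png

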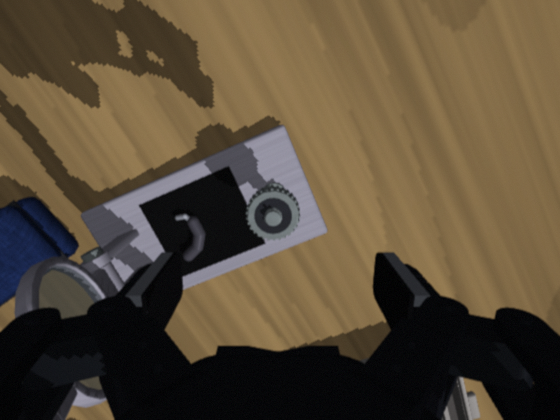

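Wrist view: collar at (272,212), clear between the open fingers. The lens is at left (70,310), farther off. I'm re-measuring the collar with the gripper's own points masked out.

```bash
sed -i 's/m=(r<.021)&(Z>.05)/m=(r<.021)\&(Z>.04)\&(Z<.09)/; s/post=(r<.004)&(Z>zt-.002)/post=(r<.004)\&(Z>zt-.002)\&(Z<.09)/' h.py
python3 - <<'E'
from h import *
z=np.load('w2.npz');i=ctrl.camera_info('wrist');collar(z['d'],z['T'],i,(.5177,.0975))
E
```

```text
centre [0.5187 0.0965] rad 18.15069007873535 ring 0.07129 0.00064 post 0.07699 plate 0.01415 counts 1080 114 7053
```

Request:
step_arm --pt "30 -1 -1 0 0 0 0" --pt "60 -1 -1 0 0 0 0" --pt "80 -1 -1 0 0 0 0" --pt "88 -1 -1 0 0 0 0" --pt "88 -1 -1 0 0 0 0" --pt "88 -1 -1 0 0 0 0"

```text
time_s: 3.2
eef_pos: [0.5186, 0.0974, 0.0434]
eef_rot: [0.612, -0.355, 0.611, 0.354]
wrist_force: [0.0, 0.0, 0.4]
opening: 1.001
```

Run:
```python
from h import *
for k in range(4):
    p,d,i=snap('wrist');o=ctrl.get_obs();show(o);collar(d,T_of(i,o),i,(.518,.097))
```

```text
t 3.25 pos [0.5186 0.0974 0.0434] xaxis [ 2.e-03 -1.e-04 -1.e+00] yaw y 150.2 F [0.  0.1 0.4] q [-0.039  0.33   1.853  0.     0.956 -2.661] op 1.004
centre [0.5182 0.0963] rad 18.48084259033203 ring 0.07102 0.00058 post 0.07683 plate 0.0139 counts 2767 308 13445
t 3.3 pos [0.5186 0.0974 0.0433] xaxis [ 1.9e-03 -1.0e-04 -1.0e+00] yaw y 150.21 F [-0.5 -1.1 -0.6] q [-0.039  0.33   1.854  0.     0.956 -2.661] op 0.999
centre [0.5181 0.0964] rad 18.352575302124023 ring 0.07093 0.00059 post 0.07682 plate 0.01382 counts 2783 297 13461
t 3.35 pos [0.5184 0.0974 0.0432] xaxis [ 1.6e-03 -1.0e-04 -1.0e+00] yaw y 150.21 F [0.  0.5 0.9] q [-0.04   0.33   1.854 -0.     0.956 -2.661] op 1.001
centre [0.5183 0.0962] rad 18.410985946655273 ring 0.07084 0.00058 post 0.07672 plate 0.01376 counts 2766 309 13572
t 3.4 pos [0.5183 0.0974 0.043 ] xaxis [ 1.4e-03 -1.0e-04 -1.0e+00] yaw y 150.21 F [ 0.1  0.4 -0.1] q [-0.04   0.33   1.854 -0.     0.956 -2.661] op 0.999
centre [0.5183 0.0963] rad 18.464187622070312 ring 0.07087 0.00058 post 0.07671 plate 0.01376 counts 2776 311 13578
```

Request:
step_arm --pt "0 -0.5 -1 0 0 0 100" --pt "0 -0.5 -1 0 0 0 130" --pt "0 -0.5 -1 0 0 0 140" --pt "0 -0.5 -1 0 0 0 160" --pt "0 -0.5 -1 0 0 0 200" --pt "0 -0.5 -1 0 0 0 200" --pt "0 -0.5 -1 0 0 0 200"

```text
time_s: 4.28
eef_pos: [0.5182, 0.0961, 0.0427]
eef_rot: [0.612, -0.355, 0.611, 0.354]
wrist_force: [1.0, -1.5, 4.6]
opening: 0.386
```

Run:
```python
from h import *
p,d,i=snap('wrist');o=ctrl.get_obs();show(o);print(o['torque']);collar(d,T_of(i,o),i,(.518,.097))
cv2.imwrite('pics/w3.png',p[:,:,::-1])
```

```text
t 4.325 pos [0.5181 0.0961 0.0426] xaxis [ 1.e-03 -2.e-04 -1.e+00] yaw y 150.22 F [ 0.7 -2.1  3.7] q [-0.042  0.33   1.855 -0.     0.956 -2.664] op 0.382
[-0.34791491 -0.23047359 -0.0361781 ]
centre [0.517 0.095] rad 20.94174575805664 ring 0.07088 0.00084 post 0.07644 plate 0.01384 counts 2874 429 11087
```

View pics/w3.png

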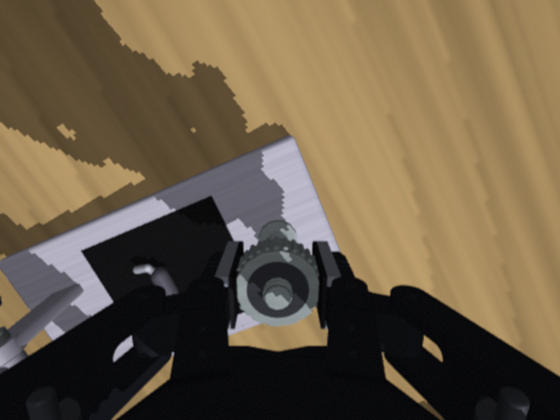

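The collar is at (278,285), held between the pads. I'll start with a clockwise test turn of 40° and 2.67 mm down.

Request:
step_arm --pt "0.27 0 0 4 0 0 200" --pt "0.8 0 0 12 0 0 200" --pt "1.33 0 0 20 0 0 200" --pt "1.87 0 0 28 0 0 200" --pt "2.4 0 0 36 0 0 200" --pt "2.67 0 0 40 0 0 200" --pt "2.67 0 0 40 0 0 200"

```text
time_s: 5.2
eef_pos: [0.518, 0.0963, 0.04]
eef_rot: [0.696, -0.124, 0.696, 0.124]
wrist_force: [0.1, -1.4, 5.9]
opening: 0.378
```

Run:
```python
from h import *
p,d,i=snap('wrist');o=ctrl.get_obs();show(o);print(o['torque']);collar(d,T_of(i,o),i,(.518,.097))
```

```text
t 5.25 pos [0.518  0.0963 0.04  ] xaxis [ 6.e-04  1.e-04 -1.e+00] yaw y 110.21 F [-0.2 -2.6  5.3] q [-0.042  0.335  1.855  0.     0.951 -1.965] op 0.38
[-0.24813854 -0.10917541 -0.04048853]
centre [0.5157 0.0961] rad 20.887859344482422 ring 0.0682 0.00085 post 0.07616 plate 0.01378 counts 2740 526 10690
```

Request:
step_arm --pt "0.33 0 0 5 0 0 200" --pt "1 0 0 15 0 0 200" --pt "1.67 0 0 25 0 0 200" --pt "2.33 0 0 35 0 0 200" --pt "3 0 0 45 0 0 200" --pt "3.67 0 0 55 0 0 200" --pt "4.33 0 0 65 0 0 200" --pt "5 0 0 75 0 0 200" --pt "5.33 0 0 80 0 0 200" --pt "5.33 0 0 80 0 0 200"

```text
time_s: 6.5
eef_pos: [0.5182, 0.0968, 0.0346]
eef_rot: [0.613, 0.353, 0.613, -0.352]
wrist_force: [2.8, 2.7, 4.7]
opening: 0.379
```

Run:
```python
from h import *
p,d,i=snap('wrist');o=ctrl.get_obs();show(o);print(o['torque']);collar(d,T_of(i,o),i,(.518,.097))
```

```text
t 6.55 pos [0.5182 0.0968 0.0347] xaxis [ 1.2e-03  8.0e-04 -1.0e+00] yaw y 30.32 F [1.9 3.6 5.7] q [-4.100e-02  3.450e-01  1.856e+00  1.000e-03  9.400e-01 -5.710e-01] op 0.381
[ 0.38425571 -0.23825061 -0.07401809]
centre [0.5168 0.0991] rad 20.942461013793945 ring 0.0627 0.00093 post 0.07449 plate 0.01373 counts 2499 702 11260
```

Request:
step_arm --pt "0.33 0 0 5 0 0 200" --pt "1 0 0 15 0 0 200" --pt "1.67 0 0 25 0 0 200" --pt "2.33 0 0 35 0 0 200" --pt "2.8 0 0 42 0 0 200" --pt "3 0 0 45 0 0 200" --pt "3 0 0 45 0 0 200" --pt "3 0 0 45 0 0 200"

```text
time_s: 7.55
eef_pos: [0.5185, 0.0968, 0.0317]
eef_rot: [0.432, 0.56, 0.432, -0.559]
wrist_force: [3.2, 4.0, 4.0]
opening: 0.383
```

Request:
step_arm --pt "0 0 0 0 0 0 130" --pt "0 0 0 0 0 0 100" --pt "0 0 0 0 0 0 50" --pt "0 0 0 0 0 0 0" --pt "0 0 0 0 0 0 0" --pt "0 0 0 0 0 0 0"

```text
time_s: 8.3
eef_pos: [0.5177, 0.0962, 0.0313]
eef_rot: [0.432, 0.56, 0.432, -0.56]
wrist_force: [0.0, -0.0, -0.1]
opening: 0.999
```

Run:
```python
from h import *
for k in range(2):
    p,d,i=snap('wrist');o=ctrl.get_obs();show(o);collar(d,T_of(i,o),i,(.518,.097))
```

```text
t 8.35 pos [0.5177 0.0963 0.0313] xaxis [-0. -0. -1.] yaw y -14.78 F [ 0.3 -0.4 -0.2] q [-0.042  0.351  1.857 -0.     0.934  0.216] op 1.0
centre [0.5178 0.0968] rad 18.362581253051758 ring 0.05984 0.00059 post 0.07665 plate 0.01378 counts 2371 369 15575
t 8.4 pos [0.5176 0.0963 0.0313] xaxis [-0. -0. -1.] yaw y -14.78 F [ 0.  -0.   0.6] q [-0.042  0.35   1.857 -0.     0.934  0.216] op 1.002
centre [0.5178 0.0968] rad 18.41498374938965 ring 0.05982 0.00059 post 0.07659 plate 0.01376 counts 2369 365 15567
```

Collar top reads about 60.1 mm after correcting against post and plate, and it's released. Next: go up, shut the fingers and turn to yaw ≈ 83.5°.

Request:
step_arm --pt "-30 0 0 0 0 0 0" --pt "-85 0 0 0 0 0 0" --pt "-140 0 0 0 0 0 0" --pt "-195 0 0 -10 0 0 0" --pt "-230 0 0 -20 0 0 200" --pt "-230 0 0 -30 0 0 255" --pt "-230 0 0 -40 0 0 255" --pt "-230 0 0 -50 0 0 255" --pt "-230 0 0 -60 0 0 255" --pt "-230 0 0 -70 0 0 255"

```text
time_s: 9.65
eef_pos: [0.5175, 0.0963, 0.2612]
eef_rot: [0.675, 0.209, 0.675, -0.209]
wrist_force: [-0.2, 0.5, -0.5]
opening: -0.003
```

Request:
step_arm --pt "0 0 0 -10 0 0 255" --pt "0 0 0 -20 0 0 255" --pt "0 0 0 -28.3 0 0 255" --pt "0 0 0 -28.3 0 0 255" --pt "0 0 0 -28.3 0 0 255"

```text
time_s: 10.28
eef_pos: [0.5176, 0.0963, 0.2612]
eef_rot: [0.706, 0.041, 0.706, -0.041]
wrist_force: [0.5, 0.2, -0.3]
opening: 0.0
```

```bash
cat >> h.py <<'E'
yaw=np.radians(-6.5); ex=np.array([np.cos(yaw),np.sin(yaw),0]); ey=np.array([-np.sin(yaw),np.cos(yaw),0])
def lens(W,hg):
    L=np.stack([(W-hg)@ex,(W-hg)@ey,W[...,2]-.064],-1)
    m=(abs(L[...,1])<.05)&(L[...,2]>.03)&(L[...,2]<.16)&(L[...,0]>-.12)&(L[...,0]<.02)
    return L[m]
E
python3 - <<'E'
from h import *
o=ctrl.get_obs();show(o)
hg=np.array([.5180,.0967,0])+.13*ex;print(hg)
for n in('top','scene','wrist'):
    p,d,i=snap(n);o=ctrl.get_obs();T=T_of(i,o)
    if n!='scene': collar(d,T,i,(.518,.097))
    cv2.imwrite(f'pics/{n}4.png',p[:,:,::-1])
    L=lens(cloud(d,i,T),hg)
    if len(L)<10: print(n,len(L));continue
    f=np.polyfit(L[:,2],L[:,0],1);print(n,len(L),'dx/dz',f,'theta',90+np.degrees(np.arctan(f[0])),'res',(L[:,0]-np.polyval(f,L[:,2])).std(),'r max',np.hypot(L[:,0],L[:,2]).max(),'y',L[:,1].min(),L[:,1].max())
o=ctrl.get_obs();t=goal(o,hg+[0,0,0],np.radians(83.5));print(goal(o,hg+.045*ex+[0,0,.26],np.radians(83.5)))
E
```

```text
t 10.275 pos [0.5176 0.0963 0.2612] xaxis [-1.e-04  0.e+00 -1.e+00] yaw y 83.36 F [ 0.5  0.2 -0.3] q [-0.042  0.047  1.694 -0.     1.402 -1.497] op 0.0
[0.64716434 0.08198358 0.        ]
centre [0.5175 0.0885] rad 15.575987815856934 ring 0.05854 0.00219 post 0.06011 plate 0.01341 counts 27 7 495
top 68 dx/dz [-0.3486508   0.00493452] theta 70.77885019210365 res 0.0021350922387422676 r max 0.10410313225779623 y -0.04072402528766231 -0.01159387958453724
scene 729 dx/dz [-0.288447    0.00337361] theta 73.90995243977795 res 0.0021245873681511925 r max 0.1435061850286527 y -0.043246275149138744 0.04167169274124751
centre [0.5184 0.0971] rad 18.059724807739258 ring 0.06003 0.00074 post 0.07668 plate 0.01393 counts 414 46 3506
wrist 0
(array([  1.30818465,   0.62025426, 175.28494768]), array([-0.05507065,  0.00311395,  0.00166887]))
```

Scene fit: lens raised about 74°, its back face on x' ≈ −0.29 z' + 3.4 mm from the hinge. Moving over behind the lens, then down.

Request:
step_arm --pt "0 0 45 0 0 0 255" --pt "0 0 95 0 0 0 255" --pt "0 0 145 0 0 0 255" --pt "0 0 175 0 0 0 255" --pt "30 0 175 0 0 0 255" --pt "70 0 175 0 0 0 255" --pt "87 0 175 0 0 0 255" --pt "87 0 175 0 0 0 255" --pt "87 0 175 0 0 0 255"

```text
time_s: 11.55
eef_pos: [0.6927, 0.0765, 0.1764]
eef_rot: [0.707, 0.04, 0.705, -0.04]
wrist_force: [0.6, 0.3, 1.0]
opening: 0.003
```

```bash
cat >> h.py <<'E'
hg=np.array([.5180,.0967,0])+.13*ex
def tcp(th,r,a=.011):
    t=np.radians(th); return hg+(-r*np.cos(t)+.004*np.sin(t)+a)*ex+[0,0,.064+r*np.sin(t)+.004*np.cos(t)]
E
python3 - <<'E'
from h import *
p,d,i=snap('wrist');o=ctrl.get_obs();show(o);cv2.imwrite('pics/w5.png',p[:,:,::-1])
p,d,i=snap('scene');cv2.imwrite('pics/s5.png',cv2.resize(p[130:300,220:400,::-1],None,fx=3.3,fy=3.3))
for th in range(80,-1,-5):
    print(th,goal(o,tcp(th,.112+.006*(80-th)/80),np.radians(83.5))[0].round(1))
E
```

```text
t 11.6 pos [0.6928 0.0765 0.1767] xaxis [ 3.5e-03 -2.0e-04 -1.0e+00] yaw y 83.51 F [-0.3 -0.2  0.1] q [-0.06   0.49   1.32   0.     1.329 -1.517] op -0.002
80 [  1.5   0.3 -50.5]
75 [  2.9   0.3 -60.2]
70 [  5.1   0.3 -69.8]
65 [  8.2   0.3 -79.2]
60 [ 12.1   0.3 -88.3]
55 [ 16.7   0.3 -97. ]
50 [  22.2    0.3 -105.4]
45 [  28.4    0.3 -113.3]
40 [  35.3    0.3 -120.6]
35 [  42.8    0.3 -127.3]
30 [  50.9    0.3 -133.4]
25 [  59.5    0.3 -138.7]
20 [  68.6    0.3 -143.3]
15 [  78.     0.3 -147.1]
10 [  87.8    0.3 -150. ]
5 [  97.9    0.3 -152.1]
0 [ 108.1    0.3 -153.3]
```

View pics/s5.png

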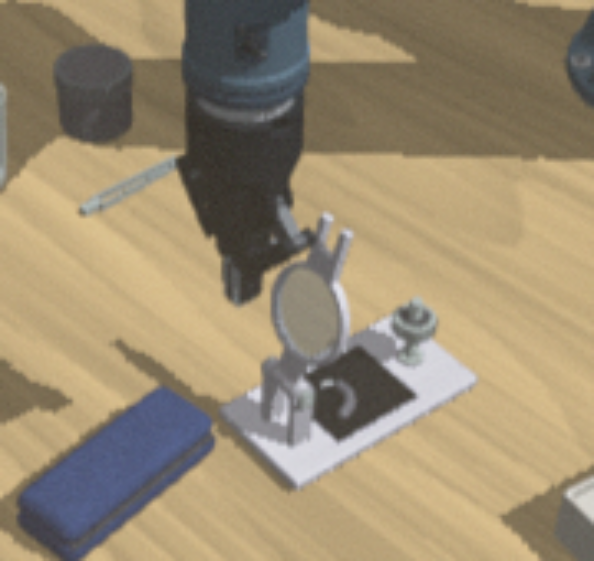

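Scene crop: shut fingers at (240,290) behind the upright lens (310,310). Everything else is undisturbed. Folding along the arc now.

Request:
step_arm --pt "1 0 -25 0 0 0 255" --pt "1.5 0 -50 0 0 0 255" --pt "3 0 -60 0 0 0 255" --pt "5 0 -70 0 0 0 255" --pt "8 0 -79 0 0 0 255" --pt "12 0 -88 0 0 0 255" --pt "17 0 -97 0 0 0 255" --pt "22 0 -105 0 0 0 255" --pt "28 0 -113 0 0 0 255" --pt "28 0 -113 0 0 0 255"

```text
time_s: 12.9
eef_pos: [0.578, 0.0894, 0.1454]
eef_rot: [0.705, 0.04, 0.707, -0.04]
wrist_force: [0.3, -0.7, 0.1]
opening: -0.001
```

Run:
```python
from h import *
o=ctrl.get_obs();show(o)
p,d,i=snap('scene');cv2.imwrite('pics/s6.png',cv2.resize(p[130:300,220:400,::-1],None,fx=3.3,fy=3.3))
for th in range(40,-1,-5):
    print(th,goal(o,tcp(th,.112+.006*(80-th)/80),np.radians(83.5))[0].round(1))
```

```text
t 12.9 pos [0.578  0.0894 0.1454] xaxis [-2.2e-03  1.0e-04 -1.0e+00] yaw y 83.53 F [ 0.3 -0.7  0.1] q [-0.049  0.293  1.654 -0.     1.197 -1.507] op -0.001
40 [ 4.4  0.5 -5. ]
35 [ 11.9   0.5 -11.6]
30 [ 20.1   0.5 -17.6]
25 [ 28.7   0.5 -22.9]
20 [ 37.8   0.5 -27.5]
15 [ 47.3   0.5 -31.2]
10 [ 57.1   0.5 -34.1]
5 [ 67.2   0.5 -36.1]
0 [ 77.4   0.5 -37.3]
```

View pics/s6.png

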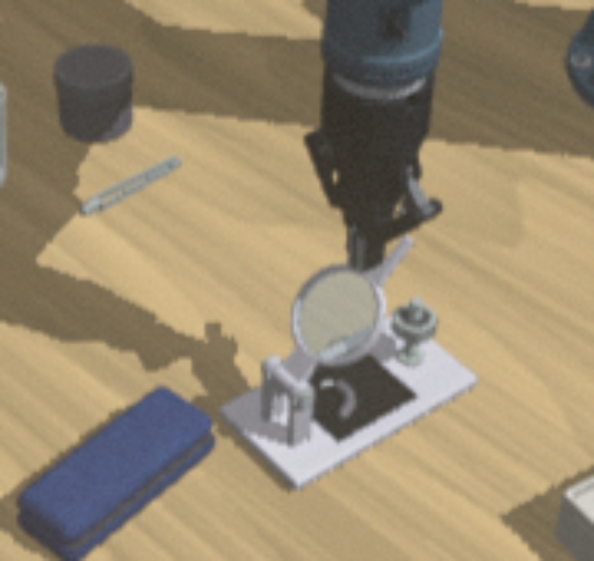

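The lens is at roughly 42° with the fingertip at the bar (365,262), one prong hidden behind the finger. Continuing, then slowing near level.

Request:
step_arm --pt "4 0.5 -5 0 0 0 255" --pt "12 0.5 -11.5 0 0 0 255" --pt "20 0.5 -17.5 0 0 0 255" --pt "28.5 0.5 -23 0 0 0 255" --pt "37.5 0.5 -27.5 0 0 0 255" --pt "47 0.5 -31 0 0 0 255" --pt "56 0.5 -34 0 0 0 255" --pt "63 0.5 -36 0 0 0 255" --pt "68 0.5 -37 0 0 0 255" --pt "68 0.5 -37 0 0 0 255"

```text
time_s: 14.2
eef_pos: [0.5422, 0.094, 0.0778]
eef_rot: [0.706, 0.04, 0.706, -0.04]
wrist_force: [-0.7, 0.1, 0.1]
opening: 0.001
```

Run:
```python
from h import *
o=ctrl.get_obs();show(o)
p,d,i=snap('wrist');o=ctrl.get_obs();show(o)
cv2.imwrite('pics/w7.png',p[:,:,::-1]);print(goal(o,tcp(0,.118),np.radians(83.5)))
```

```text
t 14.2 pos [0.5422 0.094  0.0778] xaxis [-0.001  0.    -1.   ] yaw y 83.52 F [-0.7  0.1  0.1] q [-0.044  0.317  1.782 -0.     1.044 -1.502] op 0.001
t 14.25 pos [0.5424 0.0939 0.0781] xaxis [-6.e-04 -0.e+00 -1.e+00] yaw y 83.52 F [-0.1  0.9  0.2] q [-0.044  0.316  1.782 -0.     1.044 -1.502] op 0.001
(array([10.10606874, -0.01736426, -1.54152223]), array([ 0.02130987, -0.03336112,  0.00471823]))
```

View pics/w7.png

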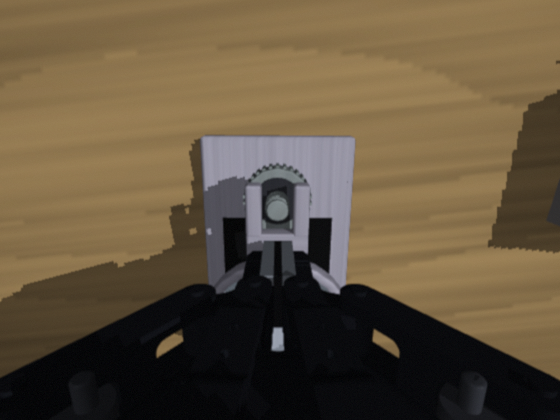

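The prongs at (255,210) and (302,210) straddle the post at (277,208). Lowering in small steps and watching the force.

Request:
step_arm --pt "2 0 0 0 0 0 255" --pt "4 0 0 0 0 0 255" --pt "6 0 0 0 0 0 255" --pt "7.5 0 0 0 0 0 255" --pt "8.5 0 0 0 0 0 255" --pt "8.5 0 0 0 0 0 255"

```text
time_s: 15.0
eef_pos: [0.5426, 0.0939, 0.0697]
eef_rot: [0.706, 0.04, 0.706, -0.04]
wrist_force: [-0.1, -0.1, -0.0]
opening: -0.004
```

Request:
step_arm --pt "0.4 0 0 0 0 0 255" --pt "0.8 0 0 0 0 0 255" --pt "0.8 0 0 0 0 0 255"

```text
time_s: 15.38
eef_pos: [0.5426, 0.0939, 0.069]
eef_rot: [0.706, 0.04, 0.706, -0.04]
wrist_force: [0.2, 0.5, 0.3]
opening: -0.003
```

Request:
step_arm --pt "0.3 0 0 0 0 0 255" --pt "0.6 0 0 0 0 0 255" --pt "0.6 0 0 0 0 0 255"

```text
time_s: 15.75
eef_pos: [0.5426, 0.0939, 0.0684]
eef_rot: [0.706, 0.04, 0.706, -0.04]
wrist_force: [0.7, 0.1, 1.0]
opening: -0.003
```

Request:
step_arm --pt "0.2 0 0 0 0 0 255" --pt "0.4 0 0 0 0 0 255" --pt "0.4 0 0 0 0 0 255"

```text
time_s: 16.12
eef_pos: [0.5426, 0.0939, 0.068]
eef_rot: [0.706, 0.04, 0.706, -0.04]
wrist_force: [0.3, 0.4, 1.4]
opening: 0.004
```

Request:
step_arm --pt "0.2 0 0 0 0 0 255" --pt "0.4 0 0 0 0 0 255" --pt "0.4 0 0 0 0 0 255"

```text
time_s: 16.5
eef_pos: [0.5426, 0.0939, 0.068]
eef_rot: [0.706, 0.04, 0.706, -0.04]
wrist_force: [-2.4, -0.4, 5.3]
opening: 0.001
```

Request:
step_arm --pt "0.2 0 0 0 0 0 255" --pt "0.3 0 0 0 0 0 255" --pt "0.3 0 0 0 0 0 255"

```text
time_s: 16.88
eef_pos: [0.5427, 0.094, 0.068]
eef_rot: [0.706, 0.04, 0.706, -0.04]
wrist_force: [-1.8, 1.7, 7.0]
opening: 0.003
```

Contact: the height stopped falling and the force is about 7 N. Backing off straight up and checking.

Request:
step_arm --pt "-0.5 0 0 0 0 0 255" --pt "-2 0 0 0 0 0 255" --pt "-6 0 0 0 0 0 255" --pt "-30 0 0 0 0 0 255" --pt "-80 0 0 0 0 0 255" --pt "-130 0 0 0 0 0 255" --pt "-150 0 -30 0 0 0 255" --pt "-150 0 -60 0 0 0 255" --pt "-150 0 -60 0 0 0 255"

```text
time_s: 18.0
eef_pos: [0.4816, 0.1011, 0.2176]
eef_rot: [0.706, 0.04, 0.706, -0.04]
wrist_force: [0.9, 0.4, 0.1]
opening: 0.003
```

Run:
```python
from h import *
p,d,i=snap('wrist');o=ctrl.get_obs();show(o);T=T_of(i,o);W=cloud(d,i,T)
L=np.stack([(W-hg)@ex,(W-hg)@ey,W[...,2]],-1).reshape(-1,3)
def md(x0,x1,y0,y1,z0,z1):
    m=(L[:,0]>x0)&(L[:,0]<x1)&(abs(L[:,1])>y0)&(abs(L[:,1])<y1)&(L[:,2]>z0)&(L[:,2]<z1);return np.median(L[m,2]).round(5),m.sum()
print('prongs',md(-.141,-.119,.009,.013,.05,.08),'bar',md(-.117,-.103,0,.012,.05,.08),'rim',md(-.095,-.03,.03,.045,.05,.08))
print('plate',md(-.16,-.14,0,.04,.008,.02),'post',md(-.134,-.126,0,.004,.07,.085),'collar',md(-.147,-.143,0,.006,.05,.075))
for q in('left','right'):
    s=1 if q=='left' else -1
    m=(L[:,0]>-.141)&(L[:,0]<-.104)&(L[:,1]*s>.009)&(L[:,1]*s<.0135)&(L[:,2]>.05)&(L[:,2]<.08)
    print(q,np.polyfit(L[m,0],L[m,2],1),m.sum())
cv2.imwrite('pics/w8.png',p[:,:,::-1])
ps,_,_=snap('scene');cv2.imwrite('pics/s8.png',cv2.resize(ps[130:300,220:400,::-1],None,fx=3.3,fy=3.3))
a=np.load('top0.npz')['p'].astype(int);b=snap('top')[0].astype(int)
```

```text
t 18.05 pos [0.4827 0.1009 0.2176] xaxis [ 9.e-04 -1.e-04 -1.e+00] yaw y 83.54 F [ 0.1 -0.1 -0.6] q [-0.035  0.008  1.823 -0.     1.31  -1.493] op -0.001
prongs (np.float64(0.06784), np.int64(194)) bar (np.float64(0.06775), np.int64(86)) rim (np.float64(0.06718), np.int64(55))
plate (np.float64(0.01369), np.int64(1228)) post (np.float64(0.07639), np.int64(77)) collar (np.float64(0.05796), np.int64(65))
left [0.11986026 0.08247572] 129
right [0.09215314 0.07911084] 143
```

View pics/s8.png

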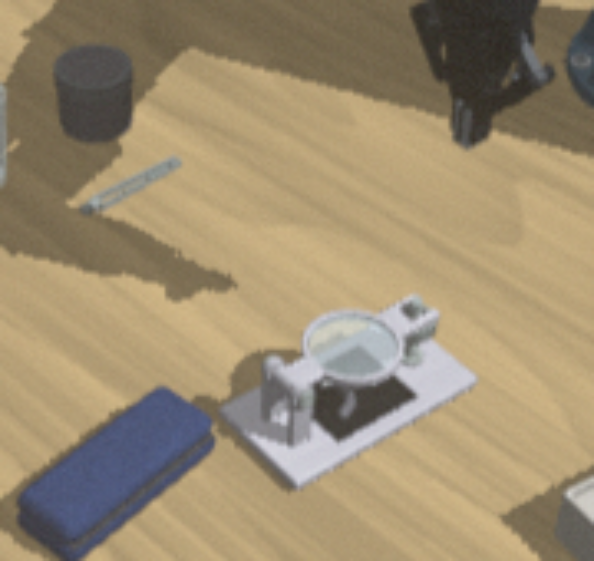

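The lens lies flat with its fork over the collar at (415,310). Aid, case, tweezers and jar look unmoved. The collar sample was an edge reading, so I'm checking it again from closer up.

```bash
cat > fin.py <<'E'
from h import *
p,d,i=snap('wrist');o=ctrl.get_obs();show(o);T=T_of(i,o);W=cloud(d,i,T)
L=np.stack([(W-hg)@ex,(W-hg)@ey,W[...,2]],-1); r=np.hypot(L[...,0]+.13,L[...,1])
for x0,x1 in((-.148,-.146),(-.146,-.144),(-.144,-.142),(-.142,-.140),(-.140,-.138)):
    m=(L[...,0]>x0)&(L[...,0]<x1)&(abs(L[...,1])<.0055)&(L[...,2]>.03)&(L[...,2]<.075)
    if m.any(): print(x0,np.median(L[m][:,2]).round(5),np.percentile(L[m][:,2],[10,90]).round(4),m.sum())
for s in(1,-1):
    m=(L[...,0]>-.140)&(L[...,0]<-.12)&(L[...,1]*s>.009)&(L[...,1]*s<.0135)&(L[...,2]>.064)&(L[...,2]<.072)
    print('prong',s,np.median(L[m][:,2]).round(5),m.sum())
m=(r<.004)&(L[...,2]>.07)&(L[...,2]<.085);print('post',np.median(L[m][:,2]),'xy',W[m][:,:2].mean(0).round(4))
m=(L[...,0]>-.157)&(L[...,0]<-.15)&(abs(L[...,1])<.04)&(abs(L[...,2]-.014)<.005);print('plate',np.median(L[m][:,2]))
cv2.imwrite('pics/w9.png',cv2.resize(p[100:310,140:420,::-1],None,fx=2.5,fy=2.5))
E
python3 fin.py
```

```text
t 18.2 pos [0.4836 0.1006 0.2173] xaxis [ 2.e-04 -0.e+00 -1.e+00] yaw y 83.51 F [ 0.4  0.  -0.4] q [-0.036  0.011  1.821 -0.     1.309 -1.493] op 0.001
-0.148 0.05621 [0.0491 0.0593] 41
-0.146 0.0596 [0.0573 0.0606] 26
-0.144 0.05957 [0.0592 0.0608] 22
-0.142 0.05986 [0.0592 0.0603] 22
-0.14 0.06012 [0.0594 0.0609] 22
prong 1 0.06767 80
prong -1 0.0676 96
post 0.07663564701957862 xy [0.5178 0.0966]
plate 0.013657166957231182
```

View pics/w9.png

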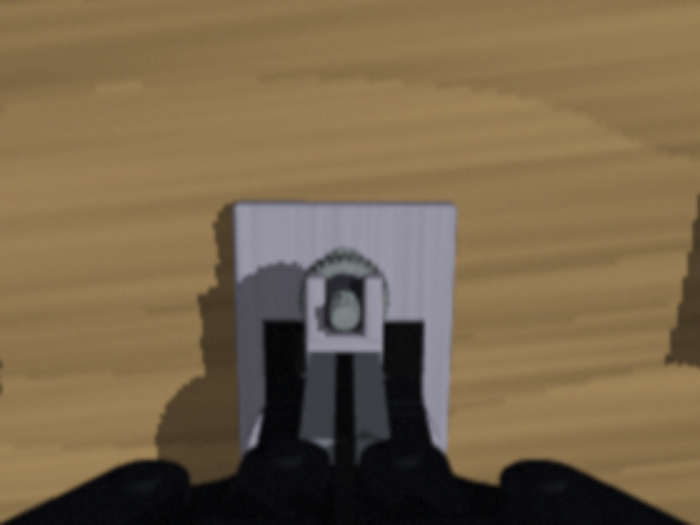

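The collar top reads about 60.0 mm and the prong undersides about 60.0 mm, so no gap. The stand hasn't shifted and the arm is clear. Handing in.

```bash
python3 -c "
from h import *
print(ctrl.hand_in());show(ctrl.get_obs())"
```

```text
the job is handed in; nothing more can be done
None
the job is handed in; nothing more can be done
```

The magnifier is set up for the battery change and the job is handed in, about 18 s of robot time in. I turned the collar down about 165° in one grasp while following the thread, then let go of it. I folded the lens from about 74° with shut fingers at the bar, pressed it to about 7 N at the wrist, and backed off.

**Last checks:**
- **Collar and fork:** the collar top is about 60.0 mm above the table. The prong undersides are also about 60.0 mm, taking off the 8 mm frame thickness, so there is no visible gap. Both heights are corrected by about 0.35 mm against the known post and plate heights.
- **Stand:** the post is within about 1 mm of where it started.
- **Other objects:** the aid, case, tweezers and jar looked unmoved in the last scene view. That crop did not cover the tumbler or the tray drawer. The arm never went near the tumbler and only passed high over the tray at the start.
- **Disagreement:** one collar reading came out at 58.0 mm because it sampled the rim edge. The closer check gave 59.6 to 60.1 mm before the correction.
- **Not measured:** I could not read the force between fork and collar after letting go. I only saw about 7 N while pressing.

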